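Find the hidden release in the lid of the vegetable bin and hold the flap open

ROBOT

A 7-joint arm with a two-finger parallel gripper is mounted at the origin on a cart in front of the work surface, level with it; the furniture and walls round the work are solid. World frame = base frame: x ahead of the robot, y to its left, z up, the work surface at z = 0. Lengths are in m, angles in rad, forces in N, time in s.
With the tool pointing down it reaches from about 0.425 to 0.875 m from the base axis. Payload 8.4 kg.
Tool frame: the origin (TCP) lies between the finger pads; the fingertips stand finger_overhang ahead of it and the grasp point (between the pads) lies 11 mm behind it (finger_overhang is the distance from the TCP to the fingertips, in m); z points along the fingers, y is the line along which they close (so a half turn about z gives the same grasp; the last joint's range is limited). The gripper opens to 85 mm and grips with 20 to 120 N. Pads are 22 mm wide; open, the fingers measure 114 mm over their backs; the gripper's body (76 mm by 85 mm) begins 54 mm behind the grasp point. The pads swing forward as they close: fully open they stand 13 mm farther back than shut.
Start: joints at [-1.361, 0.333, 0.04, 1.465, -0.013, 1.343, -0.059], TCP at [0.198, 0.619, 0.239] pointing down, gripper open.
Joint ranges: [-2.58, 2.58], [-0.38, 2.09], [-1.3, 1.39], [0.25, 2.4], [-1.5, 4.64], [0.08, 2.09], [-2.65, 2.65]. Speed limits (rad/s): [2.22, 2.22, 2.79, 2.79, 3.14, 3.14, 3.14].

INTERFACE

Orientations are given as a 3x3 rotation matrix whose columns are the frame's x, y, z axes.
In Python, from bench import state, capture, camera_params, job_done, boxes_of, cut_out, finger_overhang gives the robot as it stands.
- The arm moves only by the tool carry_out, never from a script. Its argument "steps" is a list of rows, each a list of 3 entries, a list of its own where there are three numbers: the shift along the tool's x, y, z in cm, then the turn, a rotation vector about the tool's x, y, z in degrees, then the opening in per cent of the stroke, from 0 (shut) to 100 (fully open). A call has exactly 10 rows; each row is the pose to reach, as a shift and turn from the pose commanded when the call began, along the tool's axes at that moment; what a row does not reach only later rows make up. A row lasts 1/12 s, in which the tool goes at most 41.7 mm and 7.16 degrees, less where a joint would pass 70% of its speed; a pose out of reach is approached as far as the arm can. A call with a gripper value outside its range is refused whole. The fingers move at their own pace and stop on an object; "newtons" is the grip in N (left out, the last holds). Time passes only in rows, so rows that repeat a pose let the fingers close, or fill a call up. It gives the time, the measured TCP pose, the force, the opening and the grip force at its end, in the units of the state.
- state(): the state, without advancing time (a new reading comes with each control period).
- capture(name): name is "scene" or "top" or "wrist"; returns (picture, depth): 420x560x3 uint8, red, green, blue; 420x560 float32, m along the optical axis (not along the pixel's ray), 0 where there is no reading.
- camera_params(name): a dict with "camera_matrix" (3x3 intrinsics, pixels), "R" (3x3) and "t" (3): a world point X has camera coordinates R X + t. Camera axes: x right, y down, z forward; pixel columns grow to the right and rows downward; lengths in m; the calibration is good to about 2 mm. The wrist camera is an equidistant fisheye: a pixel r from the principal point sees the ray r / f radians off the axis. A picture is of the moment at which its call begins: read the wrist's pose just before it. camera_params takes no time and is no camera call; for the wrist camera it gives the pose at the moment of the call.
- job_done(): hands the job in; it is judged then, once.
Trained networks look in the newest picture that a camera, given by its name, has taken for a name from the list of things; names that differ only in an ending like _2 or _b are one class to them, and where a whole thing is asked for, a point or a joint stands for the part that bears it (a point fixed in the world has none). Each returns a list of dicts, best first, with "conf" (0 to 1); they miss things now and then, are a little off and sometimes report something else, mostly with a low value. They report only what shows in the picture. A call takes as long as a camera call.
- boxes_of(target, camera): "centre" ([x, y, z] in m, in world coordinates, good to about 4 mm: the middle of the surface that is visible of it).
- cut_out(target, camera): "pixels" (420x560 bool, what is visible of it).
The state is a dict: "time": time; "qpos": joint angles; "dq": joint speeds; "joint_efforts": joint torques, N m; "eef_pos": TCP position; "eef_rot": TCP orientation; "ft_force": force on the tool from outside, world axes, zero at the start; "wrist_torque": the same for the moment, N m; "width": finger opening in m; "grasp_force": force on a finger pad.
Only numpy, scipy, OpenCV 4.12 (cv2) and the standard library are available. Lean on these libraries where they do the work, as an engineer would, in place of code of your own. Each camera call takes 0.05 s, during which the arm holds its last target. There are 200 camera calls.

TASK

The white vegetable bin on the worktop opens by a hidden release: one spot of the grey strip in its wooden lid is a slightly sunken tile that gives way. Feel gently along the strip with the fingertips until you find it, press it all the way down so that the clear front flap swings open, and finish while still holding it down with the flap open. Open it only by the release: do not push or pull the flap itself, pick nothing up, and leave the things standing around where they are.

Things in the scene. Friction and masses are not known exactly. Their poses are not given: they have to be found in the camera images.
- bin: White vegetable bin, fixed to the worktop, 150 (its x) x 270 (its y) x 120 mm tall, with a pale wooden lid and a grey strip let into the lid. Origin: centre of its underside; x points from the front flap to the back, y along the length, z up. Place and yaw vary.
- strip_center (a point): Middle of the grey strip, on its upper surface, 119 mm above the worktop (the wooden lid round it is 1 mm higher). Axes as the bin's. The strip shows 150 mm along y (-75 to +75 mm) and 58 mm along x (-29 to +29). It is rigid except for one tile, the release, whose middle lies at x = 0 and anywhere from y = -47 to +47 mm: not reported, to be felt, or seen as two thin seams.
- release (a joint): Travel of the release, a tile of the strip's grey: 48 mm long (y), all the strip's width, in a 50 mm opening, its top 3 mm below the strip. 0 at rest, 0.008 m fully down (11 mm below the strip). Spring: 2 N at first, 6 N fully down; it comes up when let go. A light press stops at the surface on the rigid strip, and sinks 3 mm or more on the tile.
- flap (a joint): Opening angle of the clear front flap, hinged along its lower edge: 0 shut, 0.5 rad when the release is fully down. A linkage ties it to the release (62.5 rad per m of travel): it opens only while the release is held and falls shut when it is let go. Its upper edge moves about 45 mm out from the bin's front.
- flap_edge (a point): Middle of the flap's upper edge, on the bin's front, 102 mm above the worktop when shut; 250 mm long. Not to be touched.
- tea_box_c (a point): Centre (half-way up) of a loose bystander: small red tea carton, 69 x 133 x 66 mm. To be left where it stands.
- spice_jar_c (a point): Centre (half-way up) of a loose bystander: small glass spice jar with a black cap, 45 mm across, 105 mm tall. To be left where it stands.
- tomato_tin_c (a point): Centre (half-way up) of a loose bystander: round food tin, 75 mm across, 58 mm tall. To be left where it stands.
- tuna_tin_c (a point): Centre (half-way up) of a loose bystander: flat round tin, 86 mm across, 40 mm tall. To be left where it stands.
- mug_c (a point): Centre (half-way up) of a loose bystander: green and white coffee mug, 86 mm across, 88 mm tall, with a handle. To be left where it stands.
- tape_c (a point): Centre (half-way up) of a loose bystander: roll of beige tape lying flat, 98 mm across, 25 mm tall. To be left where it stands.

How it is judged:
By the outcome, as a careful person would: the job done as asked, in the order asked, and still so for the second after the job is handed in, while the arm keeps its last pose, push and grip.
It also fails if it takes over 61 s, if anything falls off the work surface, if the arm or the gripper's body presses on something with over 40 N, if the wrist force passes 120 N, or if a joint passes its speed limit or range.

## Working session

There is one attempt and no reset: what is moved stays moved. The work goes in short steps, Python scripts to look and compute and a tool call to move; the robot and the scene stay as the last step left them, time stands still between calls to the robot, and variables do not carry over. Pictures are saved under pics/ and viewed, at most 10 in all, crops included, and the job is handed in when it is done.

Besides the shell and the picture viewer there is one more tool, called after "Emit:" by a JSON object that holds its "name" and its "arguments". carry_out: Moves the arm, as the interface text tells. Its arguments: {"type":"object","properties":{"steps":{"type":"array"},"newtons":{"type":"number"}},"required":["steps"]}

```bash
mkdir -p pics; python3 - <<'E'
from bench import *
import cv2,numpy as np
s=state();print(s['time'],s['eef_pos'],s['eef_rot'],s['width'],s['ft_force']);print(finger_overhang if not callable(finger_overhang) else finger_overhang())
ims=[]
for c in ['scene','top']:
    p,d=capture(c);np.savez(f'{c}.npz',p=p,d=d);cv2.imwrite(f'pics/{c}.png',p[:,:,::-1])
    for t in ['bin','strip_center','release','flap_edge']:
        for o in boxes_of(t,c)[:2]: print(c,t,np.round(o['centre'],3),round(o['conf'],2))
    for t in ['tea_box_c','spice_jar_c','tomato_tin_c','tuna_tin_c','mug_c','tape_c']:
        if c=='top':
            for o in boxes_of(t,c)[:1]: print(c,t,np.round(o['centre'],3),round(o['conf'],2))
E
```

```text
0.0 [0.19746502 0.61882067 0.23840372] [[-9.52673257e-01  3.03995913e-01 -3.88702393e-04]
 [ 3.03996137e-01  9.52671888e-01 -1.61929389e-03]
 [-1.21952882e-04 -1.66082201e-03 -9.99998613e-01]] 0.08541233011995172 [-0.17565377  0.02033066  0.33225488]
0.008
scene bin [ 0.466 -0.411  0.12 ] 0.93
scene bin [0.505 0.247 0.016] 0.53
scene strip_center [ 0.467 -0.411  0.119] 0.72
scene release [ 0.517 -0.364  0.116] 0.74
scene release [0.469 0.071 0.06 ] 0.49
scene flap_edge [ 0.436 -0.359  0.06 ] 0.77
top bin [ 0.5   -0.366  0.122] 0.67
top bin [ 0.485 -0.574  0.057] 0.35
top strip_center [ 0.506 -0.365  0.122] 0.79
top strip_center [ 0.484 -0.572  0.054] 0.18
top release [ 0.515 -0.369  0.118] 0.48
top flap_edge [ 0.434 -0.352  0.1  ] 0.66
top tea_box_c [ 0.71  -0.315  0.062] 0.74
top spice_jar_c [ 0.516 -0.367  0.116] 0.67
top tomato_tin_c [ 0.485 -0.572  0.054] 0.78
top tuna_tin_c [ 0.459 -0.042  0.035] 0.81
top mug_c [0.475 0.092 0.029] 0.81
top tape_c [0.512 0.229 0.02 ] 0.75
```

View pics/top.png

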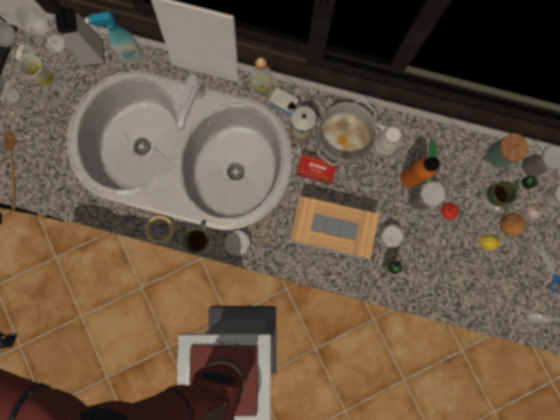

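View pics/scene.png

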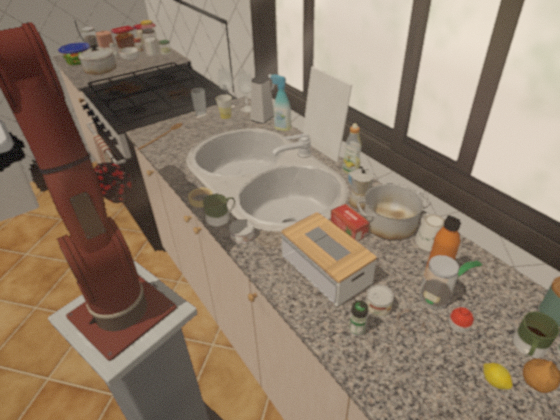

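The top view shows the bin's wooden lid at about (335,228), with the grey strip in its middle. The tea carton is behind it at (317,168), and the tin at (392,236) and jar at (395,267) are to its right. Next I'll fit the lid pose and rectify the strip to look for seams.

```bash
cat > h.py <<'E'
import numpy as np,cv2
from bench import *
def world(c,d,P):
    K=np.array(P['camera_matrix']);v,u=np.mgrid[:420,:560]
    X=np.stack([(u-K[0,2])/K[0,0]*d,(v-K[1,2])/K[1,1]*d,d],-1)
    return (X-np.array(P['t']))@np.array(P['R'])
def rectify(img,P,o,yaw,z,s=4000,hx=.05,hy=.1):
    K=np.array(P['camera_matrix']);R=np.array(P['R']);t=np.array(P['t'])
    ax=np.array([np.cos(yaw),np.sin(yaw),0]);ay=np.array([-np.sin(yaw),np.cos(yaw),0])
    # out image: columns = bin y from +hy (left) to -hy, rows = bin x from +hx(top) down
    H,W=int(2*hx*s),int(2*hy*s);r,c=np.mgrid[:H,:W]
    X=np.array([o[0],o[1],z])+((hx-r/s)[...,None])*ax+((hy-c/s)[...,None])*ay
    q=(X@R.T+t)@K.T
    return cv2.remap(img,(q[...,0]/q[...,2]).astype(np.float32),(q[...,1]/q[...,2]).astype(np.float32),cv2.INTER_CUBIC)
E
python3 - <<'E'
from h import *
out=[]
for c in ['scene','top']:
    f=np.load(c+'.npz');P=camera_params(c);X=world(c,f['d'],P)
    m=(X[...,2]>.11)&(X[...,2]<.13)&(np.hypot(X[...,0]-.5,X[...,1]+.365)<.19)
    n,l,st,_=cv2.connectedComponentsWithStats(m.astype(np.uint8));m=l==1+np.argmax(st[1:,4])
    r=cv2.minAreaRect(X[m][:,:2].astype(np.float32)*1000);print(c,m.sum(),r,X[m][:,2].mean())
    hsv=cv2.cvtColor(f['p'],cv2.COLOR_RGB2HSV)
    g=m&(hsv[...,1]<90); n,l,st,_=cv2.connectedComponentsWithStats(g.astype(np.uint8));g=l==1+np.argmax(st[1:,4])
    rg=cv2.minAreaRect(X[g][:,:2].astype(np.float32)*1000);print(' strip',g.sum(),rg,X[g][:,2].mean())
    (cx,cy),(w,h),a=r
    yaw=np.radians(a if w<h else a-90)
    print('yaw',np.degrees(yaw))
    q=rectify(f['p'],P,(rg[0][0]/1000,rg[0][1]/1000),yaw,.119)
    q=cv2.convertScaleAbs(q,alpha=1.5); out.append(q)
cv2.imwrite('pics/rect.png',cv2.resize(np.vstack(out),(600,600))[:,:,::-1])
E
```

```text
scene 3249 ((511.1554870605469, -369.56707763671875), (273.51641845703125, 154.6133270263672), 77.01658630371094) 0.12067424538978751
 strip 639 ((512.9194946289062, -369.6334228515625), (152.70956420898438, 59.29330825805664), 76.95667266845703) 0.11957175299516286
yaw -12.983413696289062
top 3722 ((513.0064697265625, -368.6233825683594), (270.9435729980469, 150.76759338378906), 76.93340301513672) 0.12024261317008031
 strip 782 ((514.3150024414062, -369.9765930175781), (150.8307647705078, 58.03031539916992), 76.90583038330078) 0.11879172958837306
yaw -13.066596984863281
```

View pics/rect.png

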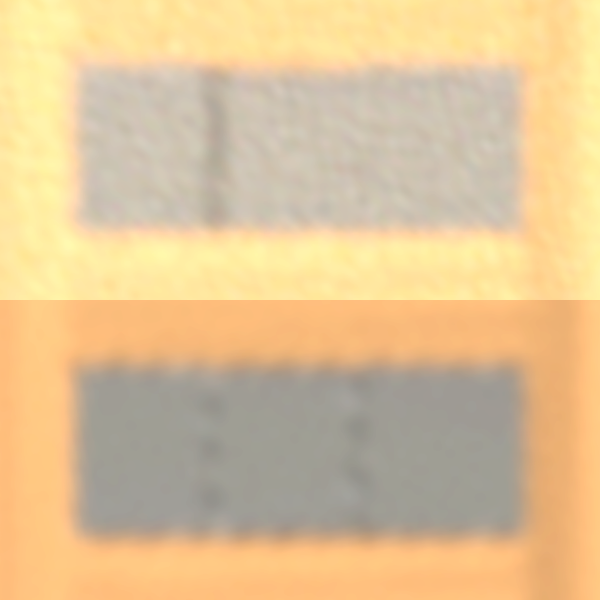

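The top picture shows two seams in the strip, at y ≈ +30 and −19 mm, so the tile's middle is near y = +5 mm. The scene view confirms the +29 mm seam. I'll move over by way of a waypoint.

```bash
cat >> h.py <<'E'
from scipy.spatial.transform import Rotation as Ro
O=np.array([.5138,-.3695]);YAW=np.radians(-13)
def binp(x,y,z):
    c,s=np.cos(YAW),np.sin(YAW);return np.array([O[0]+c*x-s*y,O[1]+s*x+c*y,z])
def delta(p,R,tgt,yang):
    a=np.radians(yang);y=np.array([np.cos(a),np.sin(a),0]);z=np.array([0,0,-1.]);T=np.column_stack([np.cross(y,z),y,z])
    return np.round(R.T@(np.array(tgt)-p)*100,2),np.round(np.degrees(Ro.from_matrix(R.T@T).as_rotvec()),1),T
E
python3 - <<'E'
from h import *
s=state();p,R=s['eef_pos'],np.array(s['eef_rot'])
for t,a in [((.42,.40,.26),40),((.52,.06,.26),10),(binp(0,-.045,.19),-13)]:
    d,r,T=delta(p,R,t,a);print(t,d,r);p,R=np.array(t),T
E
```

```text
(0.42, 0.4, 0.26) [-27.86 -14.12  -2.07] [-0.  -0.  32.3]
(0.52, 0.06, 0.26) [-32.47 -14.19   0.  ] [ 0.  0. 30.]
[ 0.5036772  -0.41334665  0.19      ] [-46.33  -9.83   7.  ] [ 0.  0. 23.]
```

Emit:
{"name": "carry_out", "arguments": {"steps": [[[-2.8, -1.4, -0.2], [0, 0, 3.2], 0], [[-5.6, -2.8, -0.4], [0, 0, 6.5], 0], [[-8.4, -4.2, -0.6], [0, 0, 9.7], 0], [[-11.2, -5.6, -0.8], [0, 0, 13], 0], [[-14, -7, -1], [0, 0, 16.2], 0], [[-16.8, -8.4, -1.2], [0, 0, 19.4], 0], [[-19.6, -9.8, -1.4], [0, 0, 22.6], 0], [[-22.4, -11.2, -1.7], [0, 0, 25.9], 0], [[-25.2, -12.6, -1.9], [0, 0, 29.1], 0], [[-27.9, -14.1, -2.1], [0, 0, 32.3], 0]], "newtons": 20}}

```text
time: 1.63
eef_pos: [0.4216, 0.3989, 0.2607]
eef_rot: [[-0.641, 0.768, 0.0], [0.768, 0.641, 0.0], [0.0, 0.001, -1.0]]
ft_force: [0.6, 0.9, -0.5]
width: -0.0002
grasp_force: 0.0
```

Emit:
{"name": "carry_out", "arguments": {"steps": [[[-3.2, -1.4, 0], [0, 0, 3], 0], [[-6.5, -2.8, 0], [0, 0, 6], 0], [[-9.7, -4.3, 0], [0, 0, 9], 0], [[-13, -5.7, 0], [0, 0, 12], 0], [[-16.2, -7.1, 0], [0, 0, 15], 0], [[-19.5, -8.5, 0], [0, 0, 18], 0], [[-22.7, -9.9, 0], [0, 0, 21], 0], [[-26, -11.4, 0], [0, 0, 24], 0], [[-29.2, -12.8, 0], [0, 0, 27], 0], [[-32.5, -14.2, 0], [0, 0, 30], 0]]}}

```text
time: 2.47
eef_pos: [0.5208, 0.0582, 0.2607]
eef_rot: [[-0.171, 0.985, 0.001], [0.985, 0.171, 0.001], [0.001, 0.001, -1.0]]
ft_force: [0.8, 0.3, 0.7]
width: 0.0001
grasp_force: 0.0
```

```bash
python3 - <<'E'
from h import *
s=state();p,R=s['eef_pos'],np.array(s['eef_rot'])
print(s['time'],p,R,s['qpos'],s['width'],s['ft_force'])
print(delta(p,R,binp(0,-.045,.22),-13)[:2])
E
```

```text
2.4667 [0.52081549 0.05821489 0.26067858] [[-1.71360943e-01  9.85208082e-01  6.79642928e-04]
 [ 9.85208177e-01  1.71360510e-01  6.51182950e-04]
 [ 5.25086746e-04  7.81177094e-04 -9.99999557e-01]] [-0.74144454  0.05441442  0.57353436  1.76260692 -0.03091634  1.33259497
  0.01089948] 0.00010803996341610435 [0.77114973 0.28070056 0.67021139]
(array([-46.17,  -9.77,   4.04]), array([ 0. , -0. , 22.9]))
```

Emit:
{"name": "carry_out", "arguments": {"steps": [[[-3.8, -0.8, 0], [0, 0, 2], 0], [[-7.6, -1.6, 0], [0, 0, 4], 0], [[-11.4, -2.4, 0], [0, 0, 6], 0], [[-15.2, -3.2, 0], [0, 0, 8.5], 0], [[-19, -4, 0], [0, 0, 11], 0], [[-22.8, -4.8, 0], [0, 0, 13.5], 0], [[-26.6, -5.6, 0], [0, 0, 16], 0], [[-30.4, -6.4, 0], [0, 0, 18], 0], [[-34.2, -7.2, 0], [0, 0, 20.5], 0], [[-38, -8, 0], [0, 0, 22.9], 0]]}}

```text
time: 3.3
eef_pos: [0.5078, -0.3299, 0.2606]
eef_rot: [[0.224, 0.975, 0.001], [0.975, -0.224, 0.0], [0.0, 0.001, -1.0]]
ft_force: [0.8, 0.2, 0.7]
width: 0.0002
grasp_force: 0.0
```

```bash
python3 - <<'E'
from h import *
s=state();p,R=s['eef_pos'],np.array(s['eef_rot'])
print(s['time'],p,s['qpos'],s['ft_force'])
print(delta(p,R,binp(0,-.045,.16),-13)[:2])
w,d=capture('wrist');cv2.imwrite('pics/w1.png',w[:,:,::-1])
E
```

```text
3.3 [ 0.50780083 -0.3298835   0.26064498] [-0.21353269  0.30867397  0.89986357  1.58298387 -0.24595781  1.36825344
  0.48668142] [0.83500267 0.18950594 0.70089065]
(array([-8.23,  1.46, 10.06]), array([ 0.1, -0. ,  0. ]))
```

View pics/w1.png

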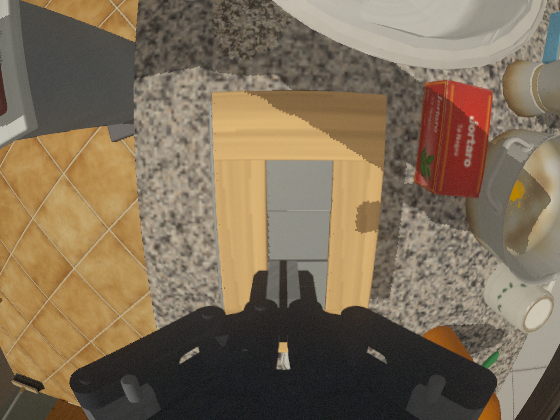

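The wrist view shows the strip with seams at rows 210 and 260 and its far end (+y) at row 160. I'll turn those into bin coordinates.

```bash
python3 - <<'E'
from h import *
P=camera_params('wrist');K=np.array(P['camera_matrix']);R=np.array(P['R']);t=np.array(P['t'])
for u,v in [(299,160),(299,210),(299,260),(266,210),(331,210)]:
    q=np.array([(u-K[0,2])/K[0,0],(v-K[1,2])/K[1,1]]);th=np.hypot(*q)
    ray=np.append(q/th*np.sin(th),np.cos(th))@R;c=-R.T@t
    X=c+ray*(.119-c[2])/ray[2];d=X[:2]-O
    print(u,v,X, 'bin x,y',d@[np.cos(YAW),np.sin(YAW)],d@[-np.sin(YAW),np.cos(YAW)])
E
```

```text
299 160 [ 0.52673805 -0.3052859   0.119     ] bin x,y -0.0018385851332274078 0.06547872180128485
299 210 [ 0.51676618 -0.34891276  0.119     ] bin x,y -0.0017409600702406125 0.020726836423354468
299 260 [ 0.50600021 -0.39709737  0.119     ] bin x,y -0.0013918256174864302 -0.028644618620236883
266 210 [ 0.48828391 -0.34201165  0.119     ] bin x,y -0.031045650852663607 0.021043948988315124
331 210 [ 0.54466575 -0.35564897  0.119     ] bin x,y 0.02695885703593421 0.020439314398589682
```

Emit:
{"name": "carry_out", "arguments": {"steps": [[[-3, 0.5, 1.5], [0, 0, 0], 0], [[-6, 1, 3], [0, 0, 0], 0], [[-8.2, 1.5, 4.5], [0, 0, 0], 0], [[-8.2, 1.5, 6.5], [0, 0, 0], 0], [[-8.2, 1.5, 8.5], [0, 0, 0], 0], [[-8.2, 1.5, 10], [0, 0, 0], 0], [[-8.2, 1.5, 10.5], [0, 0, 0], 0], [[-8.2, 1.5, 11], [0, 0, 0], 0], [[-8.2, 1.5, 11.4], [0, 0, 0], 0], [[-8.2, 1.5, 11.4], [0, 0, 0], 0]]}}

```text
time: 4.18
eef_pos: [0.5044, -0.4114, 0.1464]
eef_rot: [[0.223, 0.975, 0.0], [0.975, -0.223, -0.0], [-0.0, 0.0, -1.0]]
ft_force: [-0.5, -0.7, -0.4]
width: -0.0001
grasp_force: 0.0
```

Relative to the strip's end, the seams are again at +30 and −19 mm. Next is a gentle touch on the rigid part for a reference height.

Emit:
{"name": "carry_out", "arguments": {"steps": [[[0, 0, 0.4], [0, 0, 0], 0], [[0, 0, 0.8], [0, 0, 0], 0], [[0, 0, 1.2], [0, 0, 0], 0], [[0, 0, 1.5], [0, 0, 0], 0], [[0, 0, 1.6], [0, 0, 0], 0], [[0, 0, 1.7], [0, 0, 0], 0], [[0, 0, 1.8], [0, 0, 0], 0], [[0, 0, 1.9], [0, 0, 0], 0], [[0, 0, 2.0], [0, 0, 0], 0], [[0, 0, 2.0], [0, 0, 0], 0]]}}

```text
time: 5.02
eef_pos: [0.5043, -0.4117, 0.1272]
eef_rot: [[0.223, 0.975, 0.001], [0.975, -0.223, 0.0], [0.0, 0.001, -1.0]]
ft_force: [-1.7, 1.9, 8.0]
width: 0.0
grasp_force: 3.8
```

Emit:
{"name": "carry_out", "arguments": {"steps": [[[0, 0, -0.8], [0, 0, 0], 0], [[1, 0, -1], [0, 0, 0], 0], [[3, 0, -1], [0, 0, 0], 0], [[4.9, 0, -1], [0, 0, 0], 0], [[4.9, 0, -0.6], [0, 0, 0], 0], [[4.9, 0, -0.2], [0, 0, 0], 0], [[4.9, 0, 0], [0, 0, 0], 0], [[4.9, 0, 0.2], [0, 0, 0], 0], [[4.9, 0, 0.4], [0, 0, 0], 0], [[4.9, 0, 0.5], [0, 0, 0], 0]]}}

```text
time: 5.85
eef_pos: [0.5147, -0.3645, 0.1213]
eef_rot: [[0.224, 0.975, -0.0], [0.975, -0.224, -0.0], [-0.0, -0.0, -1.0]]
ft_force: [-1.8, -0.7, 2.8]
width: -0.0001
grasp_force: 1.5
```

The fingertips sank 6 mm at under 3 N, so this is the tile. I'll press it fully down.

Emit:
{"name": "carry_out", "arguments": {"steps": [[[0, 0, 0.1], [0, 0, 0], 0], [[0, 0, 0.2], [0, 0, 0], 0], [[0, 0, 0.3], [0, 0, 0], 0], [[0, 0, 0.4], [0, 0, 0], 0], [[0, 0, 0.5], [0, 0, 0], 0], [[0, 0, 0.55], [0, 0, 0], 0], [[0, 0, 0.6], [0, 0, 0], 0], [[0, 0, 0.65], [0, 0, 0], 0], [[0, 0, 0.65], [0, 0, 0], 0], [[0, 0, 0.65], [0, 0, 0], 0]]}}

```text
time: 6.68
eef_pos: [0.5149, -0.3645, 0.1161]
eef_rot: [[0.224, 0.975, 0.001], [0.975, -0.224, -0.0], [-0.0, 0.001, -1.0]]
ft_force: [-7.2, 1.5, 15.2]
width: -0.0001
grasp_force: 7.5
```

```bash
python3 - <<'E'
from h import *
s=state();print(s['eef_pos'],s['ft_force'])
p,d=capture('scene');cv2.imwrite('pics/s2.png',cv2.resize(p[180:340,220:420],(800,600))[:,:,::-1])
E
```

```text
[ 0.51492711 -0.36445441  0.11609644] [-7.17397382  1.48595791 15.23751719]
```

View pics/s2.png

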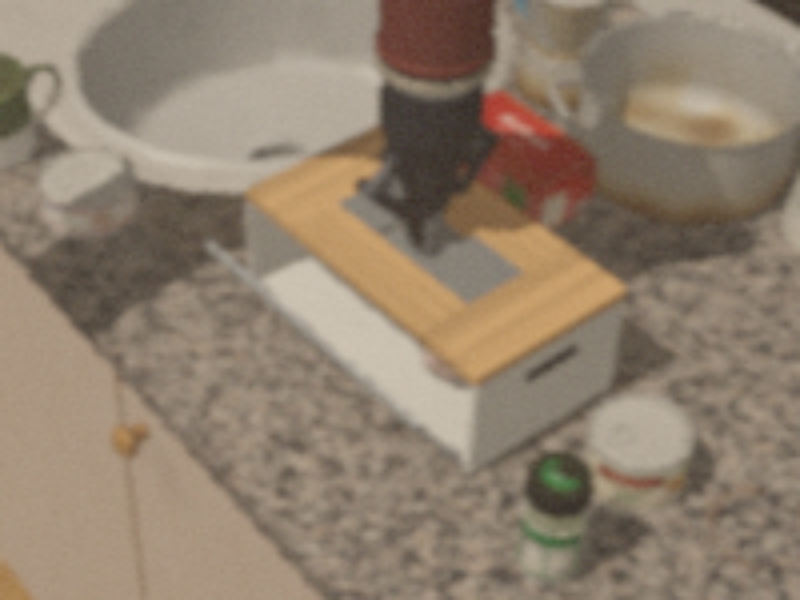

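The flap stands open along the bin's front, from (210,245) to (470,465). The fingers hold the tile 11 mm down at 15 N, and the carton, jar and tins look untouched. I'm handing it in.

```bash
python3 -c "
from bench import job_done;print(job_done())"
```

```text
the job is handed in; nothing more can be done
None
```

I found the release about 5 mm to the +y side of the strip's middle and handed the job in with the fingertips holding it fully down (11 mm, about 15 N) and the flap open; nothing around the bin was touched.

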